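Open the radio's battery door at the street-side camp table

ROBOT

A 6-joint arm with a two-finger parallel gripper is mounted at the origin on the work surface. World frame = base frame: x ahead of the robot, y to its left, z up, the work surface at z = 0. Lengths are in m, angles in rad, forces in N, time in s.
With the tool pointing down it reaches from about 0.325 to 0.9 m from the base axis. Payload 6.1 kg.
Tool frame: the origin (TCP) lies midway between the tips of the shut fingers; the grasp point (between the pads) lies 19 mm behind it (manip.grasp_offset is the distance from the TCP to the grasp point, in m); x points along the fingers, y is the direction in which the jaws open and shut, and the axes are right-handed (so a half turn about x gives the same grasp; the last joint's range is limited). The gripper opens to 85 mm and grips with 20 to 120 N. Pads are 22 mm wide; open, the fingers measure 114 mm over their backs; the gripper's body (76 mm by 85 mm) begins 54 mm behind the grasp point. The pads swing forward as they close: fully open they stand 13 mm farther back than shut.
Start: joints at [1.07, 0.22, 1.526, -0, 1.395, -0.126], TCP at [0.229, 0.582, 0.231] pointing down, gripper open.
Joint ranges: [-2.98, 2.98], [-0.91, 2.08], [0.09, 2.57], [-1.24, 4.39], [0.2, 2.65], [-2.68, 2.68]. Speed limits (rad/s): [2.57, 2.57, 3.01, 3.14, 3.14, 3.14].

INTERFACE

Orientations are given as a unit quaternion [x, y, z, w].
In Python, from workcell import manip, viewer, workorder gives the robot as it stands.
- The arm moves only by the shell command python3 -m creep 'ROWS' [FORCE]. ROWS is a JSON object of lists of equal length, an entry for each row: "claw": the opening in per cent of the stroke, from 0 (shut) to 100 (fully open); "dp": the shift along the tool's x, y, z in m, a list of three; "spin": the turn about the tool's x in rad. A call has 1 to 5 rows; each row shifts and turns the commanded pose from where the row before left it, along the tool's axes as they then stand; what a row does not reach is not made up. A row lasts 1/10 s, in which the tool goes at most 50 mm and 8.59 degrees, less where a joint would pass 70% of its speed; a pose out of reach is approached as far as the arm can. A call with a gripper value outside its range is refused whole. The fingers move at their own pace and stop on an object; FORCE is the grip in N (left out, the last holds). Time passes only in rows, so rows that do not move let the fingers close. It gives the time, the measured TCP pose, the force and the opening at its end, in the units of the state.
- manip.sense(): the state, without advancing time (a new reading comes with each control period).
- viewer.capture(name): name is "scene" or "top" or "wrist"; returns a dict with "img" (384x512x3 uint8, red, green, blue), "vertical_fov" (degrees; the focal length in pixels is half the picture's height over the tangent of half this angle, whatever the lens; pixels are square), "cx", "cy" (the principal point, pixels), "R" (3x3) and "t" (3): a world point X has camera coordinates R X + t; the wrist camera has in their place "tool_from_camera" (4x4, takes a point from camera to tool coordinates, whose origin is the TCP and whose axes are the tool frame's). Camera axes: x right, y down, z forward; pixel columns grow to the right and rows downward; lengths in m; the calibration is good to about 2 mm. A picture is of the moment at which its call begins: read the wrist's pose just before it. There is no depth.
- workorder.sign_off(): hands the job in, once; it reports no verdict.
The state is a dict: "time": time; "joints": joint angles; "joint_vel": joint speeds; "joint_efforts": joint torques, N m; "ee_pos": TCP position; "eef_rot": TCP orientation; "force": force on the tool from outside, world axes, zero at the start; "ft_torque": the same for the moment, N m; "grip_width": opening from 0.0 (shut) to 1.0 (fully open).
Only numpy, scipy, OpenCV 4.12 (cv2) and the standard library are available. Lean on these libraries where they do the work, as an engineer would, in place of code of your own. Each camera call takes 0.05 s, during which the arm holds its last target. There are 200 camera calls.

TASK

The radio needs fresh cells: open its battery door. Squeeze the release tab on the side of the door's grip inward, keep it squeezed while you swing the door up on its hinge to roughly upright, then let go and leave the door standing open. The hand lamp has the same kind of door: leave that one shut.

Things in the scene. Friction and masses are not known exactly. Their poses are not given: they have to be found in the camera images.
- radio: Grey radio on its face, fixed, 135 x 210 mm (x, y), slots beside its door, steel aerial and loop on the far (+x) side. Lies left or right, turned up to 22 deg. Origin on the table in mid-width; x grip to hinge, y left, z up. Casing x -75 to 60 mm, top z 50, but a ledge z 30 (finger room) for x below -10. Black door 70 wide; its hinge line along y at x 35, z 47.5. Lamp: 110 mm wide, no aerial.
- radio_cover (a joint): Door angle, rad: 0 shut and latched, 1.57 upright, stop 1.75; the grip end swings up and over to the hinge. Stiff hinge, 0.07 N m: stays where left. Grip block above the ledge, shut: x -50 to -15 mm (centre 68 mm from hinge), z 36 to 60, pinched across y from fixed face y 14 to tab y -21. Tips may go down to z 34. Upright fingers may let it turn between them as they follow the arc.
- radio_tab (a joint): Travel of the ribbed release tab, m: 0 at rest, 0.004 fully in. Plate 35 x 24 mm on the grip's y -21 mm side; moves to +y against a spring, 2 N to start, 7 N fully in, and springs back. At rest its tooth is under a hook on the ledge (x -65 to -54, y -33 to -18, up to z 54 mm), so the door is locked; free from 2.5 mm in. Once the door is up 10 deg the tab no longer matters.
- lamp_cover (a joint): Door angle, rad, of the look-alike black door on the hand lamp: 0 shut and latched; leave it shut. The lamp is grey, 135 x 110 mm, 50 mm high, with a round lens head 56 mm across on its left (+y) end and no aerial; it lies on the other side of the table from the radio.
Mind the look-alikes: they are no part of the job. What is shaped like the part that bears lamp_cover but blue or red is not meant.

How it is judged:
By the outcome, as a careful person would: the job done as asked, in the order asked, and still so for the second after the job is handed in, with the robot touching nothing.
It also fails if it takes over 35 s, if anything falls off the work surface, if the arm or the gripper's body presses on something with over 40 N, if the wrist force passes 120 N, or if a joint passes its speed limit or range.

## Working session

There is one attempt and no reset: what is moved stays moved. The work goes in short steps, Python scripts to look and compute and a shell command to move; the robot and the scene stay as the last step left them, time stands still between calls to the robot, and variables do not carry over. Pictures are saved under pics/ and viewed, about 8 in all and at most 12, crops included, and the job is handed in when it is done.

```bash
ls; mkdir -p pics; python3 - <<'E'
from workcell import manip, viewer
import cv2,numpy as np
print(manip.sense(), manip.grasp_offset)
for n in ("top","scene"):
    c=viewer.capture(n); cv2.imwrite(f"pics/{n}0.png",c["img"][:,:,::-1]); print(n,c["vertical_fov"],c["cx"],c["cy"],c["R"],c["t"])
E
```

```text
pics
{'time': 0.0, 'joints': array([ 1.06984734e+00,  2.21253717e-01,  1.52763759e+00,  2.37534711e-07,
        1.39470316e+00, -1.26105265e-01]), 'joint_vel': array([ 1.20587184e-04, -2.10358349e-04,  1.09642717e-03, -4.39848729e-04,
       -4.29819842e-05,  2.41644369e-04]), 'joint_efforts': array([ 1.84676846e-04, -4.96886551e+01, -3.89403212e+01, -4.90441334e-05,
        1.10626488e-02, -4.02922274e-05]), 'ee_pos': array([0.22853563, 0.58105189, 0.23016814]), 'eef_rot': array([ 0.13107948,  0.69494185, -0.13242592,  0.69450513]), 'force': array([-0.24912591, -0.01051474,  0.48481804]), 'ft_torque': array([ 0.03457289,  0.01449054, -0.01087542]), 'grip_width': 1.0019592694824462} 0.0187
top 53.07045807891369 254.39947698074846 188.81823066678862 [[-0.00659802 -0.99997463  0.00268407]
 [-0.99092728  0.00617796 -0.13425705]
 [ 0.13423706 -0.00354555 -0.9909429 ]] [0.12305083 0.5155326  0.96847241]
scene 51.14465497032197 248.68131951973703 183.7174258947125 [[-0.47183827  0.88151286  0.0174274 ]
 [ 0.49892197  0.2832454  -0.81905367]
 [-0.72694258 -0.37776595 -0.57345216]] [ 0.12706325 -0.22431079  1.65407967]
```

View pics/top0.png

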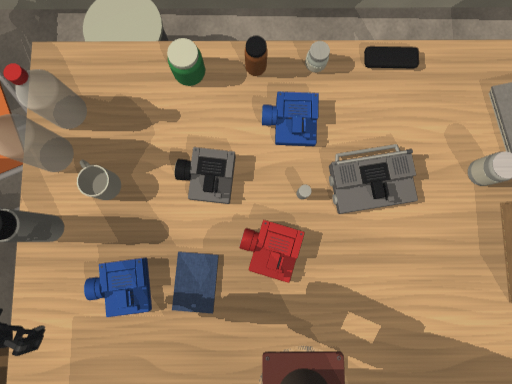

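View pics/scene0.png

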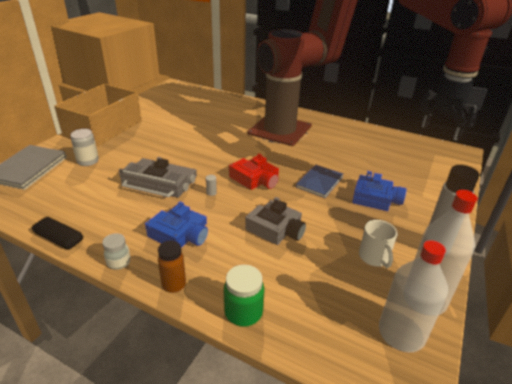

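The top picture shows the radio at about px (373,182): aerial at its top edge, px (333,160) to (412,148), and black grip at about (374,186). The grey lamp is at px (208,175) with its lens on the left. In the scene picture the radio is at about (157,178) and the lamp at (277,220). The blue and red shapes are decoys.

```bash
cat > h.py <<'E'
import numpy as np, cv2
from scipy.spatial.transform import Rotation as Ro
from workcell import manip, viewer
def cap(n,save=None):
    s=manip.sense(); c=viewer.capture(n); im=c["img"]
    c["f"]=im.shape[0]/2/np.tan(np.radians(c["vertical_fov"])/2)
    if "R" in c: c["Rwc"]=np.array(c["R"]).T; c["o"]=-c["Rwc"]@np.array(c["t"])
    else:
        T=np.array(c["tool_from_camera"]); Rt=Ro.from_quat(s["eef_rot"]).as_matrix()
        c["Rwc"]=Rt@T[:3,:3]; c["o"]=Rt@T[:3,3]+s["ee_pos"]
    if save: cv2.imwrite("pics/"+save,im[:,:,::-1])
    return c
def ray(c,u,v,z):
    d=c["Rwc"]@np.array([(u-c["cx"])/c["f"],(v-c["cy"])/c["f"],1]); return c["o"]+d*(z-c["o"][2])/d[2]
def proj(c,X):
    p=c["Rwc"].T@(np.array(X)-c["o"]); return c["f"]*p[:2]/p[2]+[c["cx"],c["cy"]]
E
python3 - <<'E'
from h import *
np.set_printoptions(precision=4,suppress=True)
c=cap("top"); im=c["img"]; s=manip.sense()
print(Ro.from_quat(s["eef_rot"]).as_matrix())
sub=im[140:220,322:425].astype(int); g=sub.sum(2)/3; sat=sub.max(2)-sub.min(2)
m=((sat<25)).astype(np.uint8); n,l,st,ce=cv2.connectedComponentsWithStats(m); k=1+st[1:,4].argmax()
pts=np.argwhere(l==k)[:,::-1].astype(np.float32)+[322,140]
r=cv2.minAreaRect(pts.astype(np.float32)); b=cv2.boxPoints(r); print(r); print(b); print(np.array([ray(c,*p,.05) for p in b]))
dk=((g<35)&(l==k)|((g<30))).astype(np.uint8); n,l2,st,ce=cv2.connectedComponentsWithStats(dk)
for i in range(1,n):
    if st[i,4]>30: print(st[i],ce[i]+[322,140],ray(c,*(ce[i]+[322,140]),.055))
for p in [(60,228),(70,110),(372,186)]: print(p,ray(c,*p,0))
cv2.imwrite("pics/crop.png",cv2.resize(im[135:225,315:430,::-1],None,fx=6,fy=6,interpolation=cv2.INTER_CUBIC))
E
```

```text
[[-0.0008  0.3661  0.9306]
 [-0.0014  0.9306 -0.3661]
 [-1.     -0.0015 -0.0002]]
((372.52838134765625, 177.92393493652344), (59.39725112915039, 86.58827209472656), 80.72740173339844)
[[325.0146 155.5894]
 [410.4714 141.6373]
 [420.0422 200.2584]
 [334.5854 214.2105]]
[[ 0.6003 -0.0644  0.05  ]
 [ 0.6362 -0.2891  0.05  ]
 [ 0.482  -0.3042  0.05  ]
 [ 0.4477 -0.084   0.05  ]]
[59 23  8 17 55] [385.1091 171.3273] [ 0.5569 -0.2169  0.055 ]
[38 24 22 19 95] [368.2316 170.6526] [ 0.5589 -0.1735  0.055 ]
[ 48  39  18  21 222] [378.6982 188.5946] [ 0.5121 -0.1981  0.055 ]
(60, 228) [0.4191 0.6373 0.    ]
(70, 110) [0.7447 0.6295 0.    ]
(372, 186) [ 0.5267 -0.1985  0.    ]
```

View pics/crop.png

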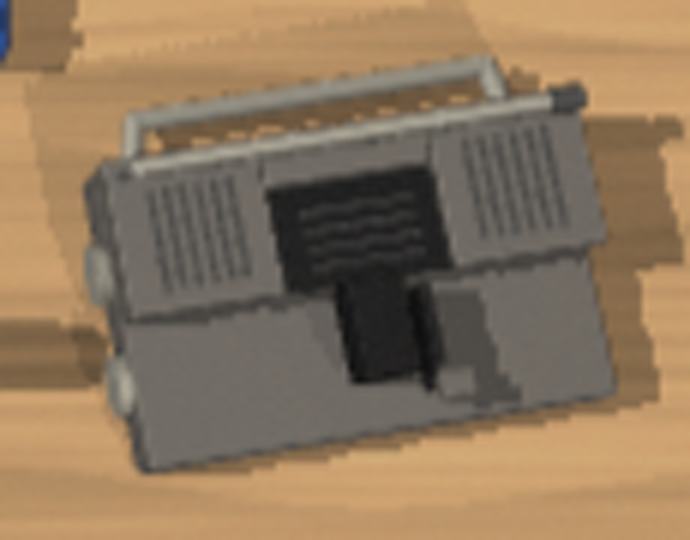

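```bash
python3 -m creep '{"claw":[100,100,100,100,100],"dp":[[0,0,0],[0,0,0],[0,0,0],[0,0,0],[0,-0.02,0.004]],"spin":[-0.14,-0.14,-0.14,-0.11,0]}'
python3 -m creep '{"claw":[100,100,100,100,100],"dp":[[0,-0.048,0.009],[0,-0.048,0.009],[0,-0.048,0.009],[0,-0.048,0.009],[0,-0.048,0.009]],"spin":[0,0,0,0,0]}'
```

```text
time: 0.65
ee_pos: [0.2351, 0.5633, 0.2307]
eef_rot: [-0.056, 0.705, 0.057, 0.705]
force: [0.8, -0.5, -0.5]
grip_width: 1.002
time: 1.15
ee_pos: [0.3174, 0.3305, 0.231]
eef_rot: [-0.055, 0.705, 0.055, 0.705]
force: [0.9, -0.7, 0.4]
grip_width: 1.005
```

```bash
python3 -m creep '{"claw":[100,100,100,100,100],"dp":[[0,-0.048,0.009],[0,-0.048,0.009],[0,-0.048,0.009],[0,-0.048,0.009],[0,-0.048,0.009]],"spin":[0,0,0,0,0]}'
python3 -m creep '{"claw":[100,100,100,100,100],"dp":[[0,-0.048,0.009],[0,-0.048,0.009],[0,-0.048,0.009],[0,-0.048,0.009],[0,-0.048,0.009]],"spin":[0,0,0,0,0]}'
```

```text
time: 1.65
ee_pos: [0.3991, 0.1003, 0.2314]
eef_rot: [-0.055, 0.705, 0.055, 0.705]
force: [1.4, -0.0, -0.1]
grip_width: 1.002
time: 2.15
ee_pos: [0.4807, -0.1301, 0.2312]
eef_rot: [-0.055, 0.705, 0.055, 0.705]
force: [1.0, 0.2, 0.6]
grip_width: 0.997
```

```bash
python3 -m creep '{"claw":[100,100,100],"dp":[[0,-0.035,0.007],[0,-0.035,0.006],[0,0,0]],"spin":[0,0,0]}'
python3 - <<'E'
from h import *
c=cap("wrist","w0.png"); print(manip.sense()["ee_pos"],c["o"],manip.sense()["joints"]); print(c["tool_from_camera"],c["f"],c["cx"],c["cy"])
E
```

```text
time: 2.45
ee_pos: [0.5045, -0.1989, 0.2307]
eef_rot: [-0.054, 0.705, 0.053, 0.705]
force: [-0.9, 0.2, -0.1]
grip_width: 0.997
[ 0.50401163 -0.19680413  0.23058698] [ 0.43540996 -0.21100721  0.37360729] [-5.18007688e-01  2.13181276e-02  1.74559177e+00 -7.15228035e-05
  1.37596437e+00 -2.24104147e+00]
[[-9.97639998e-05 -2.78881586e-01  9.60325492e-01 -1.42851654e-01]
 [ 9.99999955e-01 -3.00177284e-04  1.67131649e-05 -1.64233112e-03]
 [ 2.83606904e-04  9.60325451e-01  2.78881603e-01 -7.02440071e-02]
 [ 0.00000000e+00  0.00000000e+00  0.00000000e+00  1.00000000e+00]] 287.57534803265037 251.75462057439816 195.59065193796573
```

View pics/w0.png

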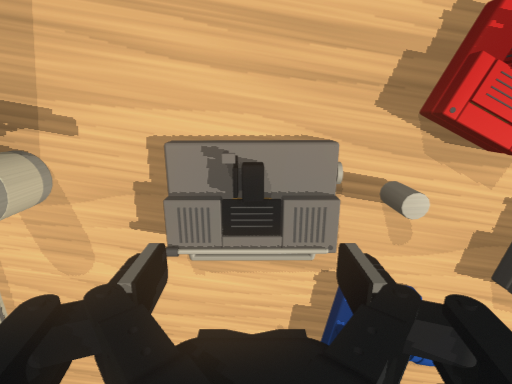

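The wrist picture shows the radio level in the image, so the tool yaw matches its yaw. The casing spans cols 165–339, the ledge edge is at row 141 and the step at row ~195. The grip is at cols 242–264 and rows 162–195, with the tab plate at cols 233–239 on the −y side and the hook at (229,158).

```bash
cat > m.py <<'E'
from h import *
np.set_printoptions(precision=4,suppress=True)
c=cap("wrist"); s=manip.sense(); Rt=Ro.from_quat(s["eef_rot"]).as_matrix(); im=c["img"].astype(int)
sat=im.max(2)-im.min(2); g=im.sum(2)/3
def tl(u,v,z):  # tool-frame offset from TCP
    return (Rt.T@(ray(c,u,v,z)-s["ee_pos"]))[1:]
E
python3 - <<'E'
from m import *
m=sat<30
for v in (150,165,180,205,220,235):
    xs=np.where(m[v,140:360])[0]+140; x0,x1=xs.min(),xs.max(); z=.03 if v<190 else .05
    a,b=tl(x0,v,z),tl(x1+1,v,z); print(v,x0,x1,a,b,"width",b[0]-a[0],"mid",(a+b)/2)
for u in (180,210,290,320):
    ys=np.where(m[120:200,u])[0]+120; print(u,ys.min(),tl(u,ys.min(),.03),g[188:204,u].round())
for v in (165,170,175,180,185): print(v,g[v,226:270].round().astype(int))
for u in (248,253,258): print(u,g[155:205,u].round().astype(int))
print("door cols row 215",np.where(g[225,195:310]<38)[0]+195)
E
```

```text
150 163 335 [-0.1085 -0.027 ] [ 0.0971 -0.0267] width 0.2056880981663879 mid [-0.0057 -0.0269]
165 164 338 [-0.1089 -0.009 ] [ 0.1022 -0.0087] width 0.21111407400373658 mid [-0.0034 -0.0088]
180 165 338 [-0.1093  0.0095] [0.1037 0.0099] width 0.21302656874724085 mid [-0.0028  0.0097]
205 162 336 [-0.1092  0.0351] [0.0977 0.0355] width 0.20689618346813293 mid [-0.0058  0.0353]
220 163 335 [-0.1097  0.0541] [0.098  0.0545] width 0.20769530182315057 mid [-0.0059  0.0543]
235 165 334 [-0.109   0.0736] [0.0983 0.074 ] width 0.20730077427842467 mid [-0.0053  0.0738]
180 141 [-0.0876 -0.0376] [117. 115. 116. 117.  85.  81.  80.  81.  69.  65.  66.  67.  91. 108.
 115. 115.]
210 141 [-0.0522 -0.0375] [112. 115. 115. 114. 108.  81.  79.  79.  65.  63.  64.  63.  93. 109.
 115. 115.]
290 141 [ 0.0421 -0.0373] [116. 116. 116. 116.  84.  79.  80.  75.  64.  63.  64.  64. 100. 111.
 114. 115.]
320 141 [ 0.0774 -0.0373] [117. 117. 117. 117. 116.  85.  81.  77.  66.  66.  67.  66. 103. 115.
 117. 117.]
165 [ 70  68  69  70  62  42  35  34  33  49  66  69  68  50  35  34  34  35
  34  34  35  35  34
[... 826 characters left out ...]
 [117 116 116 117  86  82  81  47  35  33  34  40  40  40  40  40  40  39
  40  39  39  38  39  39  38  38  37  37  37  38  37  37  36  36  35  36
  36  37  36  36  36  35  36  34  35  35  34  31  32  33]
253 [117 117 117 117 116  85  80  48  34  33  35  39  42  41  40  40  40  40
  40  39  39  39  39  38  38  38  38  37  38  38  37  37  37  37  36  36
  36  36  37  36  35  36  35  35  36  34  32  32  32  33]
258 [117 117 117 117 117 117 117  59  36  34  35  40  41  41  41  41  41  39
  41  40  40  39  39  38  39  38  38  37  38  38  38  38  37  38  37  36
  36  37  37  36  36  37  36  37  36  37  34  30  34  32]
door cols row 215 [223 224 226 227 228 249 256 270 271 272 273 274 275 276 277]
```

```bash
python3 -m creep '{"claw":[100,100,100,100,100],"dp":[[0.04,-0.0068,0.005],[0.04,0,0],[0.04,0,0],[0.01,0,0],[0,0,0]],"spin":[0,0,0,0,0]}' 25
python3 - <<'E'
from m import *
cv2.imwrite("pics/w1.png",c["img"][:,:,::-1]); print(s["ee_pos"])
np.set_printoptions(linewidth=250)
# predicted pixels if TCP sits at radio (-32.5,-1.5): convert radio->tool
for n,p in dict(gripL=(-32.5,-21,60),gripR=(-32.5,14,60),front=(-50,-3,60),ledge=(-75,30,30),step=(-10,40,50),hook=(-60,-25,54)).items():
    t=np.array([s["ee_pos"][2]-p[2]/1e3,(p[1]+1.5)/1e3,(p[0]+32.5)/1e3]); X=s["ee_pos"]+Rt[:,1]*t[1]+Rt[:,2]*t[2]; X[2]=p[2]/1e3
    print(n,proj(c,X).round(1))
E
```

```text
time: 3.05
ee_pos: [0.5087, -0.1993, 0.0998]
eef_rot: [-0.054, 0.706, 0.056, 0.704]
force: [0.4, 0.6, 0.6]
grip_width: 0.996
[ 0.5103 -0.2004  0.102 ]
gripL [223.4 222.1]
gripR [274.9 222. ]
front [249.8 197.4]
ledge [294.5 153.5]
step [308.5 245.7]
hook [217.1 180.6]
```

View pics/w1.png

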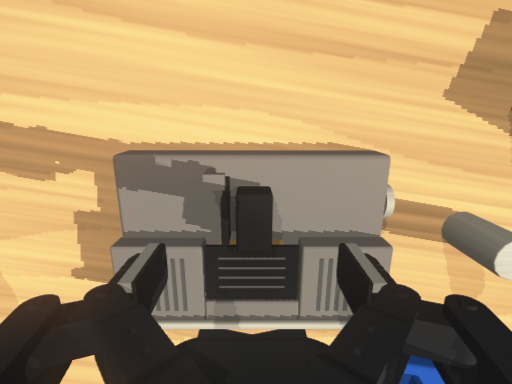

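The wrist picture from close by shows the tab edge at col 222, the grip's right side at col 272 and the grip front at row ~195. The predictions were 223, 275 and 197, so the tool is about 1–2 mm too far toward +y. The fingers straddle the grip clear of the hook.

```bash
python3 -m creep '{"claw":[100,100,100,100,100],"dp":[[0.02,-0.0015,-0.0005],[0.02,0,0],[0.018,0,0],[0.008,0,0],[0,0,0]],"spin":[0,0,0,0,0]}' 25
```

```text
time: 3.6
ee_pos: [0.5105, -0.2028, 0.0363]
eef_rot: [-0.055, 0.705, 0.055, 0.705]
force: [-0.3, -1.1, 0.1]
grip_width: 0.999
```

```bash
python3 -m creep '{"claw":[0,0,0,0,0],"dp":[[0,0,0],[0,0,0],[0,0,0],[0,0,0],[0,0,0]],"spin":[0,0,0,0,0]}' 25; python3 -m creep '{"claw":[0,0,0],"dp":[[0,0,0],[0,0,0],[0,0,0]],"spin":[0,0,0]}' 25; python3 - <<'E'
from m import *
print(s["ee_pos"],s["grip_width"]*85); cv2.imwrite("pics/w2.png",c["img"][120:300,100:410,::-1])
E
```

```text
time: 4.1
ee_pos: [0.5099, -0.2003, 0.0365]
eef_rot: [-0.053, 0.705, 0.056, 0.705]
force: [-3.1, 11.4, 13.5]
grip_width: 0.342
time: 4.4
ee_pos: [0.5099, -0.2003, 0.0365]
eef_rot: [-0.053, 0.705, 0.056, 0.705]
force: [-4.1, 11.0, 12.8]
grip_width: 0.341
[ 0.5098 -0.2002  0.0364] 29.298407838037985
```

Opening 29 mm (35 less the 4 mm tab travel): tab is fully in. Now I follow the arc.

```bash
python3 -m creep '{"claw":[0,0,0],"dp":[[-0.0068,0.0008,0.0003],[-0.0067,0,0.001],[-0.0066,0,0.0017]],"spin":[0,0,0]}' 25; python3 - <<'E'
from m import *
print(s["ee_pos"],s["force"],s["grip_width"]*85); cv2.imwrite("pics/w3.png",c["img"][:,:,::-1])
E
```

```text
time: 4.75
ee_pos: [0.5117, -0.1994, 0.0543]
eef_rot: [-0.053, 0.706, 0.056, 0.704]
force: [1.7, 4.9, -7.4]
grip_width: 0.335
[ 0.5121 -0.1994  0.0553] [-0.2602  6.1189 -3.7744] 28.336202721385018
```

View pics/w3.png

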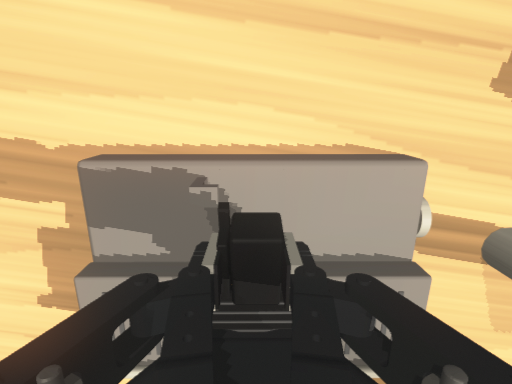

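The fingers are on both sides of the grip. Its front face now spans rows 213–240, so the door has tipped up, and the force is low. I continue along the arc.

```bash
python3 -m creep '{"claw":[0,0,0,0,0],"dp":[[-0.0064,0,0.0023],[-0.0061,0,0.003],[-0.0058,0,0.0036],[-0.0054,0,0.0041],[-0.005,0,0.0046]],"spin":[0,0,0,0,0]}' 25
python3 -m creep '{"claw":[0,0,0,0,0],"dp":[[-0.0045,0,0.0051],[-0.004,0,0.0055],[-0.0034,0,0.0059],[-0.0028,0,0.0062],[-0.0021,0,0.0065]],"spin":[0,0,0,0,0]}' 25
```

```text
time: 5.3
ee_pos: [0.528, -0.1969, 0.0828]
eef_rot: [-0.053, 0.707, 0.056, 0.703]
force: [-3.7, 5.1, -5.6]
grip_width: 0.336
time: 5.8
ee_pos: [0.5566, -0.1925, 0.1001]
eef_rot: [-0.054, 0.707, 0.056, 0.703]
force: [-6.2, 6.6, 1.3]
grip_width: 0.332
```

```bash
python3 -m creep '{"claw":[0,0,0,0],"dp":[[-0.0015,0,0.0066],[-0.0008,0,0.0068],[-0.0002,0,0.0048],[0,0,0]],"spin":[0,0,0,0]}' 25
python3 - <<'E'
from h import *
c=cap("scene"); s=manip.sense(); print(s["ee_pos"],s["force"],s["grip_width"]*85)
w=cap("wrist")["img"]
a=cv2.resize(c["img"][120:220,90:230],(700,500),interpolation=cv2.INTER_CUBIC)[:,:,::-1]
cv2.imwrite("pics/s1.png",np.vstack([a[:350,:512],w[150:,:,::-1]]))
E
```

```text
time: 6.2
ee_pos: [0.576, -0.1895, 0.1033]
eef_rot: [-0.054, 0.706, 0.056, 0.704]
force: [-4.3, 8.3, 1.4]
grip_width: 0.333
[ 0.57595307 -0.18948982  0.10329475] [-4.57218325  8.24722227  1.8716581 ] 28.319580974807266
```

View pics/s1.png

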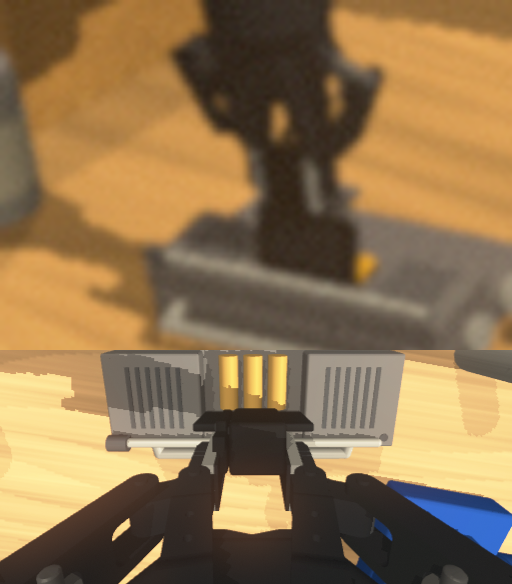

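The door stands up with the yellow cells exposed, wrist-picture cols 220–288. The grip is between the fingers above the hinge. I release it and withdraw straight up.

```bash
python3 -m creep '{"claw":[60,100,100,100,100],"dp":[[0,0,0],[0,0,0],[0,0,0],[0,0,0],[0,0,0]],"spin":[0,0,0,0,0]}' 25
python3 -m creep '{"claw":[100,100,100,100,100],"dp":[[-0.02,0,0],[-0.04,0,0],[-0.04,0,-0.02],[-0.02,0,-0.045],[0,0,-0.045]],"spin":[0,0,0,0,0]}'
python3 -m creep '{"claw":[100,100,100],"dp":[[0,0,-0.04],[0,0,0],[0,0,0]],"spin":[0,0,0]}'
python3 - <<'E'
from h import *
c=cap("scene")["img"]; w=cap("wrist")["img"]
a=cv2.resize(c[120:260,90:330],(720,420),interpolation=cv2.INTER_CUBIC)[:,:,::-1]
b=cv2.resize(cap("top")["img"][120:230,150:430],(720,283))[:,:,::-1]
cv2.imwrite("pics/s2.png",cv2.resize(np.vstack([a,b]),(614,600))); cv2.imwrite("pics/w4.png",w[:,:,::-1])
E
```

```text
time: 6.8
ee_pos: [0.5772, -0.1916, 0.1037]
eef_rot: [-0.055, 0.705, 0.055, 0.705]
force: [-0.6, 0.4, 0.3]
grip_width: 1.002
time: 7.3
ee_pos: [0.4695, -0.2097, 0.2279]
eef_rot: [-0.057, 0.703, 0.054, 0.707]
force: [-0.4, -0.6, 0.7]
grip_width: 0.996
time: 7.6
ee_pos: [0.4286, -0.2149, 0.224]
eef_rot: [-0.055, 0.704, 0.054, 0.706]
force: [0.6, -0.2, 0.1]
grip_width: 1.002
```

View pics/s2.png

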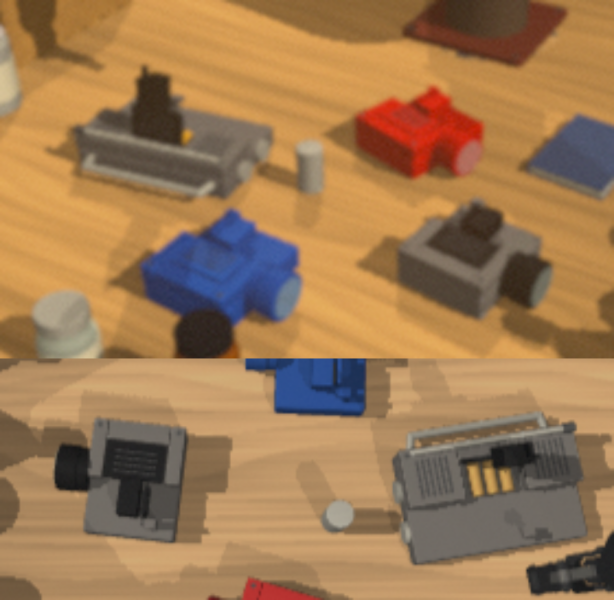

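View pics/w4.png

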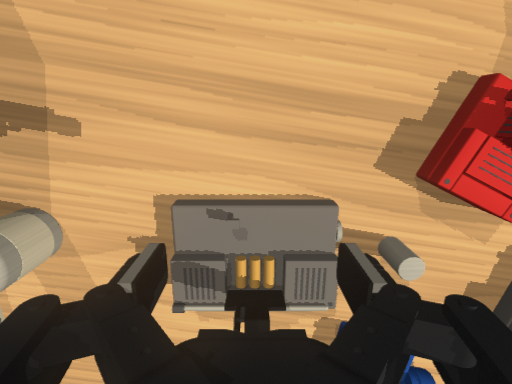

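The scene and top views show the radio door standing upright with the cells exposed. The lamp door is shut and the gripper is clear, with force about 0.

```bash
python3 -c "
from workcell import workorder; print(workorder.sign_off())"
```

```text
the job is handed in; nothing more can be done
None
```

The radio's battery door is open and standing roughly upright, and the job is handed in at about 7.7 s of the 35 s allowed.

- **What I did:** I pinched the grip at 25 N, which pushed the release tab fully in: the jaws closed to about 29 mm, against 35 mm across the grip at rest. I kept it squeezed along the whole hinge arc, then opened the jaws and backed the arm away.
- **Last checks:** The final pictures show the radio door upright with the cells visible and the lamp door shut. Nothing has moved or fallen, and the gripper is clear with about 0 N on the wrist.
- **Not measured or off:** I judged the door angle from the pictures and the arc the gripper followed (about 66 mm forward, 67 mm up), not from a direct reading. The pinch was slightly off-centre, giving up to about 11 N sideways and 13 N upward at the wrist, well under the limit. The jaws closed about 2 mm further than the 31 mm I expected. No check failed.

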